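Dock the dowel tote and lock its quarter-turn fastener

ROBOT

A 7-joint arm with a two-finger parallel gripper is mounted at the origin on a cart in front of the work surface, level with it; the furniture and walls round the work are solid. World frame = base frame: x ahead of the robot, y to its left, z up, the work surface at z = 0. Lengths are in m, angles in rad, forces in N, time in s.
With the tool pointing down it reaches from about 0.4 to 0.85 m from the base axis. Payload 10.4 kg.
Tool frame: the origin (TCP) lies midway between the tips of the shut fingers; the grasp point (between the pads) lies 19 mm behind it; z points along the fingers, y is the line along which they close (so a half turn about z gives the same grasp; the last joint's range is limited). The gripper opens to 85 mm and grips with 20 to 120 N. Pads are 22 mm wide; open, the fingers measure 114 mm over their backs; the gripper's body (76 mm by 85 mm) begins 54 mm behind the grasp point. The pads swing forward as they close: fully open they stand 13 mm farther back than shut.
Start: joints at [-1.209, 0.332, -0.065, 1.46, 0.022, 1.35, -0.088], TCP at [0.235, 0.579, 0.231] pointing down, gripper open.
Joint ranges: [-2.6, 2.6], [-0.5, 2.12], [-1.47, 1.34], [0.16, 2.42], [-1.27, 4.41], [0.06, 2.06], [-2.6, 2.6]. Speed limits (rad/s): [2.22, 2.22, 2.79, 2.79, 3.14, 3.14, 3.14].

INTERFACE

Orientations are given as a unit quaternion [x, y, z, w].
In Python, from workcell import get_obs, camera, camera_params, hand_in gives the robot as it stands.
- The arm moves only by the tool carry_out, never from a script. Its argument "commands" is a list that holds one entry, the list of rows, each a list of 6 numbers: the shift along the tool's x, y, z in units of 40 mm (1.0 is 40 mm), then the turn, a rotation vector about the tool's x, y, z in units of 6 degrees (1.0 is 6 degrees). In form: [[[x, y, z, ax, ay, az], ...]]. A call has 1 to 20 rows; each row shifts and turns the commanded pose from where the row before left it, along the tool's axes as they then stand; what a row does not reach is not made up. A row lasts 1/12 s, in which the tool goes at most 41.7 mm and 7.16 degrees, less where a joint would pass 70% of its speed; a pose out of reach is approached as far as the arm can. A call is refused whole if a number of a shift passes 1 or a number of a turn 1, either way. A call with a gripper value outside its range is refused whole. "hand" is the closure, from -1 (fully open) to 1 (shut), set as the call begins (left out, the last holds). The fingers move at their own pace and stop on an object; "force" is the grip in N (left out, the last holds). Time passes only in rows, so rows that do not move let the fingers close. It gives the time, the measured TCP pose, the force, the opening and the grip force at its end, in the units of the state.
- get_obs(): the state, without advancing time (a new reading comes with each control period).
- camera(name): name is "scene" or "side" or "wrist"; returns the picture (400x640x3 uint8, red, green, blue); there is no depth.
- camera_params(name): a dict with "mtx" (3x3 intrinsics, pixels), "R" (3x3) and "t" (3): a world point X has camera coordinates R X + t. Camera axes: x right, y down, z forward; pixel columns grow to the right and rows downward; lengths in m; the calibration is good to about 2 mm. A picture is of the moment at which its call begins: read the wrist's pose just before it. camera_params takes no time and is no camera call; for the wrist camera it gives the pose at the moment of the call.
- hand_in(): hands the job in; it is judged then, once.
The state is a dict: "clock": time; "joint_pos": joint angles; "joint_velocities": joint speeds; "tau": joint torques, N m; "position": TCP position; "ee_rot": TCP orientation; "ft_force": force on the tool from outside, world axes, zero at the start; "torque": the same for the moment, N m; "grip_width": opening from 0.0 (shut) to 1.0 (fully open); "grasp_force": force on a finger pad.
Only numpy, scipy, OpenCV 4.12 (cv2) and the standard library are available. Lean on these libraries where they do the work, as an engineer would, in place of code of your own. Each camera call takes 0.05 s, during which the arm holds its last target. There are 200 camera calls.

TASK

The dowel tote has to be fixed to its dock before any hammering starts on the bench. Lift the tote by its hand rail, carry it level so that the loose dowels stay in it, and set it down fully home between the dock's guide strips with its fastener over the slotted steel plate. Then, with the fastener's cross bar lined up with the slot, push its wing in against the spring and give it a quarter turn clockwise so that it stays locked when you let go; leave the plane and the upright block where they are.

Things in the scene. Friction and masses are not known exactly. Their poses are not given: they have to be found in the camera images.
- tote: Open plywood tray: 140 long (x) x 92 (y) x 38 mm high, walls and floor 6 mm, about 0.5 kg. Origin: middle of the tray's underside; z up. A folded steel bracket, 50 mm wide, sticks out to x = -142: a shelf at z 9 to 13 mm whose end lip reaches down to z = 0, so all stands level. It carries the fastener, upright axis at x = -115, y = 0.
- tote_grip (a point): Where to lift the tote: its balance point on the hand rail, at x = -30, y = 0, z = 62 mm in the tote's axes. The rail is the top of a 12 mm thick middle board along the tote's x: 128 mm long, z 53 to 76 mm, hand hole below it (z 32 to 53, x -42 to 42). Grip it across its 12 mm. Axes as the tote's.
- stud_wing (a point): Centre of the fastener's wing, on the turning axis, 56 mm above the tote's underside at rest. The wing is a black upright plate 10 mm thick (this point's x), 44 mm long (its y), 26 mm high (z 42 to 68), on a round cap 31 mm across (z 28 to 42). Pinch it across the 10 mm. Under the bracket a steel cross bar, 36 x 8 x 5 mm (z 1 to 6 at rest), is always parallel to the wing.
- stud_push (a joint): How far the fastener is pushed down, m: 0 at rest, 0.014 at its stop, against a spring (3 N at first, 8 N at the stop). In the dock it goes past 0.002 only if bar and slot line up within about 8 degrees. The bar is free below the plate beyond 0.0102: push to about 0.0125 or the stop, hold it there and turn, then let go; locked, the bar hooks under the plate and it stays near 0.010.
- stud_turn (a joint): Angle of wing and cross bar, rad, growing clockwise from above: 0 when they lie across the tote (along its y), which is along the slot once docked; 1.57 when they lie along the tote (locked; stop at 1.60). Other stop at -0.6. Turns with slight friction (0.025 N m) and stays where left. It starts part-turned (0.45 to 1.15), out of line with the slot.
- dock: The dock: plywood board 260 x 136 mm, 20 mm thick, screwed to the bench. Origin on the bench top under the middle of the tray's seat; the board reaches from x = -166 to +94 mm. A docked tote has its axes parallel to these, its fastener at -x.
- dock_seat (a point): Where the origin of tote must come: middle of the seat, on the board's top, 20 mm above the bench; axes as the dock. Round the seat stand guide strips 12 mm high with bevelled inner top edges (6 mm, 45 degrees), at both sides, behind (+x) and at the front corners; the tray has 1.5 mm play on each side.
- dock_slot (a point): Middle of the slot in the dock's steel plate, at the plate's top, 20 mm above the bench, 115 mm from the seat towards -x. The slot is 43 mm long across the dock (along y) and 15 mm wide; the plate is 4 mm thick with a hollow under it.
- dowel_long: Loose wooden dowel, 9 mm thick, 100 mm long, lying in the tote; origin midway along it. It must stay in the tote.
- dowel_mid: The same, 85 mm long.
- dowel_short: The same, 60 mm long.
- plane: Bystander: small brass shoulder plane, 24 x 125 x 66 mm, standing on its sole between the two places; origin under its middle.
- upright_block: Bystander: ash block 19 x 84 x 78 mm high standing on its end grain farther back between the two places; origin under its middle.

How it is judged:
By the outcome, as a careful person would: the job done as asked, in the order asked, and still so for the second after the job is handed in, with the robot touching nothing.
It also fails if it takes over 72 s, if anything falls off the work surface, if the arm or the gripper's body presses on something with over 40 N, if the wrist force passes 120 N, or if a joint passes its speed limit or range.

## Working session

There is one attempt and no reset: what is moved stays moved. The work goes in short steps, Python scripts to look and compute and a tool call to move; the robot and the scene stay as the last step left them, time stands still between calls to the robot, and variables do not carry over. Pictures are saved under pics/ and viewed, at most 10 in all, crops included, and the job is handed in when it is done.

Besides the shell and the picture viewer there is one more tool, called as name(argument=value, ...), one argument or row to a line, values as JSON. carry_out: Moves the arm, as the interface text tells. Its arguments: {"type":"object","properties":{"commands":{"type":"array"},"hand":{"type":"number"},"force":{"type":"number"}},"required":["commands"]}

```bash
mkdir -p pics; ls
python3 - <<'E'
from workcell import *
import cv2,numpy as np
o=get_obs(); print(o)
a=[camera(n) for n in("scene","side")]
for n,i in zip(("scene","side"),a): cv2.imwrite(f"pics/{n}0.png",i[:,:,::-1])
for n in("scene","side","wrist"):
    p=camera_params(n);print(n,np.round(p["mtx"],1).tolist(),np.round(p["R"],3).tolist(),np.round(p["t"],3).tolist())
E
```

```text
pics
{'clock': 0.0, 'joint_pos': array([-1.20862405,  0.33289224, -0.06469867,  1.46095383,  0.02159452,
        1.34990645, -0.08848466]), 'joint_velocities': array([-9.88614660e-04,  1.33721164e-05,  1.07366434e-03, -6.04125204e-04,
       -1.44689325e-03, -8.56311942e-06,  1.67289312e-03]), 'tau': array([-2.76983619e-04, -6.25423694e+01,  4.88994049e-02, -3.91614783e+01,
        1.61186251e-02,  9.61314101e-03, -3.17533340e-05]), 'position': array([0.23445286, 0.57894417, 0.23049724]), 'ee_rot': array([ 1.91184750e-01,  9.81553796e-01, -7.24171914e-04, -1.08737385e-04]), 'ft_force': array([-0.676811  ,  1.12950522, -0.71043181]), 'torque': array([-0.01371437, -0.03021201,  0.01945519]), 'grasp_force': 0.0, 'grip_width': 1.001361744015378}
scene [[414.1, 0.0, 317.1], [0.0, 414.1, 199.2], [0.0, 0.0, 1.0]] [[0.772, -0.635, 0.012], [-0.471, -0.586, -0.659], [0.426, 0.503, -0.752]] [-0.427, 0.28, 0.665]
side [[518.7, 0.0, 315.2], [0.0, 518.7, 201.7], [0.0, 0.0, 1.0]] [[0.998, -0.065, 0.009], [-0.018, -0.399, -0.917], [0.063, 0.915, -0.399]] [-0.54, 0.084, 1.136]
wrist [[287.7, 0.0, 314.1], [0.0, 287.7, 201.0], [0.0, 0.0, 1.0]] [[0.375, 0.927, -0.0], [0.887, -0.359, 0.29], [0.269, -0.109, -0.957]] [-0.624, -0.038, 0.378]
```

View pics/scene0.png

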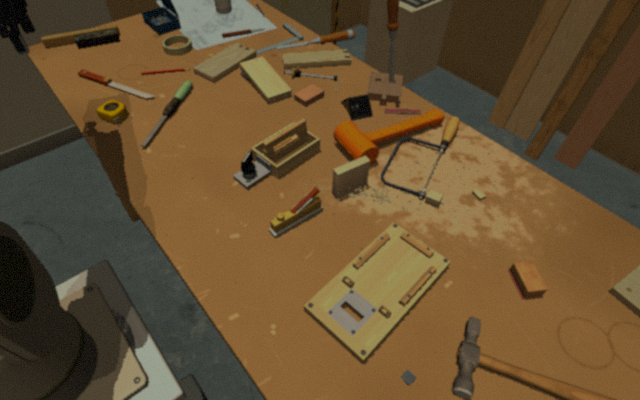

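View pics/side0.png

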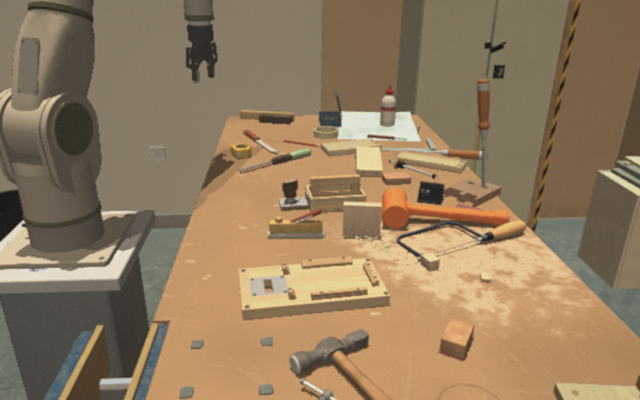

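The scene view shows the tote at about (285,150) with its fastener at (248,165), the dock with top corners near (398,225), (450,264), (365,355) and (306,306), the plane at (296,212) and the block at (350,176). I'll enlarge the scene and side views of both to pick exact corners.

Run:
```python
import cv2,numpy as np
s=cv2.imread("pics/scene0.png");d=cv2.imread("pics/side0.png")
c=lambda i,x,y:cv2.convertScaleAbs(cv2.resize(i[y:y+75,x:x+100],(400,300),interpolation=cv2.INTER_CUBIC),alpha=1.3)
D=lambda i,x,y,w,h:cv2.convertScaleAbs(cv2.resize(i[y:y+h,x:x+w],(400,300),interpolation=cv2.INTER_CUBIC),alpha=1.3)
o=np.vstack([np.hstack([c(s,230,115),D(s,290,215,180,150)[:, :]]),np.hstack([c(d,270,150),D(d,230,250,160,75)])])
cv2.imwrite("pics/crop1.png",o)
```

```text
(no output)
```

View pics/crop1.png

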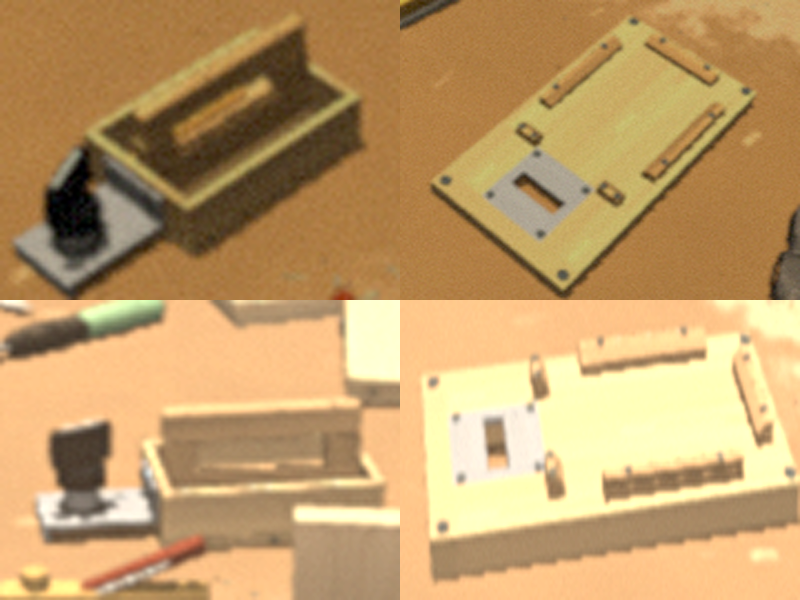

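The crops give the tote's tray rim, rail and bracket corners and the dock's top corners in both views. I'll fit x, y and yaw from them.

```bash
cat > h.py <<'E'
from workcell import *
import numpy as np,cv2
from scipy.optimize import least_squares
from scipy.spatial.transform import Rotation as Ro
def proj(p,X): return cv2.projectPoints(np.float64(X)[:,None],cv2.Rodrigues(p["R"])[0],p["t"],p["mtx"],None)[0][:,0]
def place(q,X,z=0):
    c,s=np.cos(q[2]),np.sin(q[2]);X=np.float64(X)/1000
    return np.c_[c*X[:,0]-s*X[:,1]+q[0],s*X[:,0]+c*X[:,1]+q[1],X[:,2]+z]
def fit(sets,q0,z=0):
    f=lambda q:np.concatenate([(proj(p,place(q,X,z))-np.float64(u)).ravel() for p,X,u in sets])
    r=least_squares(f,q0,loss="soft_l1");return r.x,f(r.x).reshape(-1,2)
E
python3 - <<'E'
from h import *
S,D=camera_params("scene"),camera_params("side")
dc=[[-166,68,20],[94,68,20],[94,-68,20],[-166,-68,20]]
q,r=fit([(S,dc,[[304.8,307.5],[393.5,223.5],[449.8,262.5],[363.4,358]]),(D,dc,[[238.8,268.75],[372.8,258.25],[388.8,296.75],[242.8,310]])],[.6,-.2,0]);print("dock",q,r.round(1).tolist())
q,r=fit([(S,[[-70,46,38],[-70,-46,38],[70,-46,38],[-142,-25,13],[-142,25,13],[64,-6,76]],[[252.5,148.25],[276.5,166.75],[320,139.25],[248,187.5],[233.75,175.75],[306,120]]),
(D,[[-64,-6,76],[64,-6,76],[-70,-46,38],[70,-46,38],[-70,-46,0],[-142,-25,13],[-142,25,13]],[[310.5,178],[360,175.5],[312,200.75],[365.75,196.25],[311.25,210.5],[281.75,206.75],[279,198]])],[.6,.2,0]);print("tote",q,r.round(1).tolist())
o=get_obs();print(o["position"],Ro.from_quat(o["ee_rot"]).as_matrix().round(3).tolist())
p=camera_params("wrist");print("campos",-p["R"].T@p["t"])
E
```

```text
dock [ 0.55513798 -0.22095727  0.11131889] [[-0.5, -1.7], [0.9, -0.8], [1.8, -0.2], [0.5, 2.5], [-0.5, -0.3], [-3.3, -0.6], [1.5, -1.2], [-1.1, -0.2]]
tote [0.6028033  0.17584586 0.11694167] [[-1.5, -0.0], [1.2, 0.9], [0.8, -0.8], [0.0, -0.3], [0.1, 0.2], [1.1, -0.5], [0.1, -0.3], [0.5, -0.7], [-1.1, -2.6], [0.6, -1.6], [-0.4, 1.8], [-1.1, -0.7], [-0.7, 0.2]]
[0.23448756 0.57900368 0.23062368] [[-0.927, 0.375, -0.0], [0.375, 0.927, -0.001], [-0.0, -0.001, -1.0]]
campos [0.16565657 0.60626531 0.37286606]
```

Both fits are good enough to set out. I'll go above the tote rail, turn, and look from close by.

carry_out(
  commands=[
    [[-0.65,-0.35,0,0,0,0],[-0.65,-0.35,0,0,0,0],[-0.65,-0.35,0,0,0,0],[-0.65,-0.35,0,0,0,0],[-0.65,-0.35,0,0,0,0],[-0.65,-0.35,0,0,0,0],[-0.65,-0.35,0,0,0,0],[-0.65,-0.35,0,0,0,0],[-0.65,-0.35,0,0,0,0],[-0.65,-0.35,0,0,0,0],[-0.65,-0.35,0,0,0,0],[-0.65,-0.35,0,0,0,0],[-0.65,-0.35,0,0,0,0],[-0.65,-0.35,0,0,0,0],[-0.65,-0.35,0,0,0,0],[-0.65,-0.35,0,0,0,0],[-0.65,-0.35,0,0,0,0],[-0.65,-0.35,0,0,0,0]],
  ],
  hand=-0.1,
)

```text
clock: 1.6
position: [0.5743, 0.1688, 0.231]
ee_rot: [0.191, 0.982, -0.0, -0.0]
ft_force: [0.3, 1.3, -0.0]
grip_width: 0.55
grasp_force: 0.0
```

carry_out(
  commands=[
    [[0,0,0,0,0,-0.8],[0,0,0,0,0,-0.8],[0,0,0,0,0,-0.8],[0,0,0,0,0,-0.8],[0,0,0,0,0,-0.8],[0,0,0,0,0,-0.8],[0,0,0,0,0,0],[0,0,0,0,0,0]],
  ],
)

```text
clock: 2.27
position: [0.5736, 0.17, 0.231]
ee_rot: [-0.058, 0.998, -0.0, -0.0]
ft_force: [0.6, -0.3, 0.8]
grip_width: 0.551
grasp_force: 0.0
```

Run:
```python
from h import *
o=get_obs();print(o["clock"],o["position"],o["joint_pos"].round(2),o["grip_width"],Ro.from_quat(o["ee_rot"]).as_matrix().round(3).tolist())
p=camera_params("wrist");np.savez("w1",**p);i=camera("wrist");cv2.imwrite("pics/w1.png",i[:,:,::-1])
q=[.6028,.1758,.1169]
P=[[-70,46,38],[-70,-46,38],[70,-46,38],[70,46,38],[-142,-25,13],[-142,25,13],[64,-6,76],[-64,-6,76],[64,6,76],[-64,6,76]]
print(np.c_[P,proj(p,place(q,P)).round(0)])
```

```text
2.2667 [0.57363211 0.16996842 0.23099161] [-0.54  0.27  0.21  1.55 -0.06  1.33  1.37] 0.5514446739972367 [[-0.993, -0.115, -0.001], [-0.115, 0.993, -0.0], [0.001, -0.0, -1.0]]
[[ -70.   46.   38.  356.  145.]
 [ -70.  -46.   38.  276.  145.]
 [  70.  -46.   38.  281.  255.]
 [  70.   46.   38.  352.  255.]
 [-142.  -25.   13.  295.   80.]
 [-142.   25.   13.  338.   80.]
 [  64.   -6.   76.  311.  265.]
 [ -64.   -6.   76.  311.  154.]
 [  64.    6.   76.  322.  265.]
 [ -64.    6.   76.  322.  154.]]
```

View pics/w1.png

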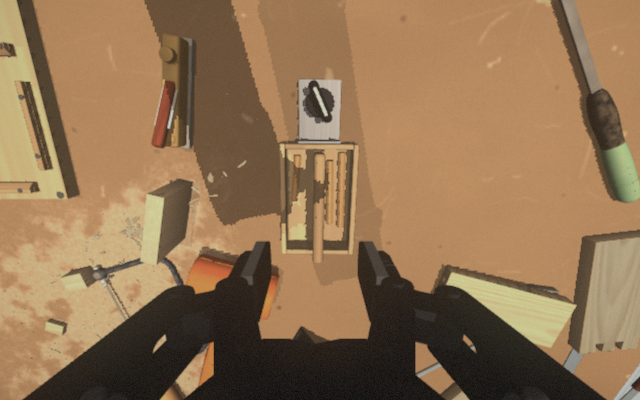

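The wrist view shows the tray rim corners at (281,144), (357,144), (355,254) and (282,254), the bracket corners at (299,80) and (340,80), and the rail centred from (320,154) to (318,263). The wing is turned about 67° clockwise.

Run:
```python
from h import *
p=dict(np.load("w1.npz"))
P=[[-70,46,38],[-70,-46,38],[70,-46,38],[70,46,38],[-142,-25,13],[-142,25,13],[64,0,76],[-64,0,76]]
q,r=fit([(p,P,[[357,144],[281,144],[282,254],[355,254],[299,80],[340,80],[318,263],[320,154]])],[.6,.17,.117]);print(q,r.round(1).tolist())
print("grip",place(q,[[-30,0,62]]))
P=[[-166,-68,20]]
g=place(q,[[-30,0,45]])[0];o=get_obs();R=Ro.from_quat(o["ee_rot"]).as_matrix()
print((R.T@(g-o["position"]))/.04, np.degrees(q[2]-np.arctan2(-R[0,1],R[1,1])))
```

```text
[0.60183641 0.17858716 0.11099756] [[2.2, 0.4], [-1.8, 0.0], [0.5, 0.2], [-1.2, 0.5], [-1.1, -1.0], [1.0, -0.8], [0.6, 2.0], [-0.2, -0.1]]
grip [[0.57202103 0.17526407 0.062     ]]
[0.02359385 0.1347459  4.65114756] -0.2211745013257866
```

carry_out(
  commands=[
    [[0,0.12,0,0,0,0.02],[0,0,0.6,0,0,0],[0,0,0.6,0,0,0],[0,0,0.6,0,0,0],[0,0,0.6,0,0,0],[0,0,0.6,0,0,0],[0,0,0.6,0,0,0],[0,0,0.5,0,0,0],[0,0,0.35,0,0,0],[0,0,0.2,0,0,0],[0,0,0,0,0,0],[0,0,0,0,0,0]],
  ],
)

```text
clock: 3.32
position: [0.5733, 0.1751, 0.0456]
ee_rot: [-0.058, 0.998, 0.0, 0.0]
ft_force: [0.7, -0.2, 0.7]
grip_width: 0.554
grasp_force: 0.0
```

carry_out(
  commands=[
    [[0,0,0,0,0,0],[0,0,0,0,0,0],[0,0,0,0,0,0],[0,0,0,0,0,0],[0,0,0,0,0,0],[0,0,0,0,0,0],[0,0,0,0,0,0]],
  ],
  hand=1,
  force=60,
)

```text
clock: 3.9
position: [0.574, 0.175, 0.0465]
ee_rot: [-0.058, 0.998, 0.0, 0.001]
ft_force: [-0.7, -0.8, 7.2]
grip_width: 0.133
grasp_force: 60.1
```

carry_out(
  commands=[
    [[0,0,-0.1,0,0,0],[0,0,-0.2,0,0,0],[0,0,-0.35,0,0,0],[0,0,-0.4,0,0,0],[0,0,-0.4,0,0,0],[0,0,-0.4,0,0,0],[0,0,-0.4,0,0,0],[0,0,-0.3,0,0,0],[0,0,-0.2,0,0,0],[0,0,-0.1,0,0,0],[0,0,0,0,0,0],[0,0,0,0,0,0]],
  ],
)

```text
clock: 4.9
position: [0.5728, 0.1748, 0.1586]
ee_rot: [-0.058, 0.998, -0.0, -0.0]
ft_force: [0.9, -0.1, -5.2]
grip_width: 0.13
grasp_force: 58.5
```

Run:
```python
from h import *
o=get_obs();R=Ro.from_quat(o["ee_rot"]).as_matrix();print(o["clock"],o["position"],o["ft_force"],o["torque"],o["grip_width"],R.round(4).tolist())
g=place([.555,-.221,.111],[[-30,0,0]])[0];g[2]=o["position"][2]
print(R.T@(g-o["position"])/.04)
```

```text
4.9 [0.57283959 0.17479953 0.1585993 ] [ 0.94759613 -0.14364417 -5.2113469 ] [ 0.00368205 -0.03340134 -0.03322801] 0.12995223606870746 [[-0.9933, -0.1156, -0.0009], [-0.1156, 0.9933, -0.0003], [0.001, -0.0002, -1.0]]
[ 2.33706498e+00 -9.77339840e+00  3.76373027e-03]
```

carry_out(
  commands=[
    [[0.02,-0.1,0,0,0,0],[0.05,-0.2,0,0,0,0],[0.07,-0.3,0,0,0,0],[0.1,-0.4,0,0,0,0],[0.12,-0.5,0,0,0,0],[0.14,-0.6,0,0,0,0],[0.15,-0.6,0,0,0,0],[0.14,-0.6,0,0,0,0],[0.14,-0.6,0,0,0,0],[0.12,-0.5,0,0,0,0],[0.1,-0.4,0,0,0,0],[0.07,-0.3,0,0,0,0],[0.05,-0.2,0,0,0,0],[0.02,-0.1,0,0,0,0],[0,0,0,0,0,0],[0,0,0,0,0,0]],
  ],
)

```text
clock: 6.23
position: [0.547, -0.0449, 0.1592]
ee_rot: [-0.058, 0.998, 0.0, -0.0]
ft_force: [0.2, 0.3, -5.2]
grip_width: 0.128
grasp_force: 58.6
```

Run:
```python
from h import *
o=get_obs();print(o["clock"],o["position"])
p=camera_params("wrist");np.savez("w2",**p);i=camera("wrist");cv2.imwrite("pics/w2f.png",i[:,:,::-1])
P=[[-166,68,20],[94,68,20],[94,-68,20],[-166,-68,20],[-115,0,20]];u=proj(p,place([.555,-.221,.111],P));print(u.round())
x0=int(max(0,u[:,0].min()-20));y0=int(max(0,u[:,1].min()-20));c=i[y0:y0+200,x0:x0+266,::-1];print(x0,y0,c.shape)
cv2.imwrite("pics/w2.png",cv2.resize(c,None,fx=3,fy=3,interpolation=cv2.INTER_CUBIC))
```

```text
6.2333 [ 0.54699368 -0.04487337  0.15919574]
[[186. -17.]
 [215. 263.]
 [ 90. 262.]
 [ 22. -18.]
 [116.  51.]]
1 0 (200, 266, 3)
```

View pics/w2.png

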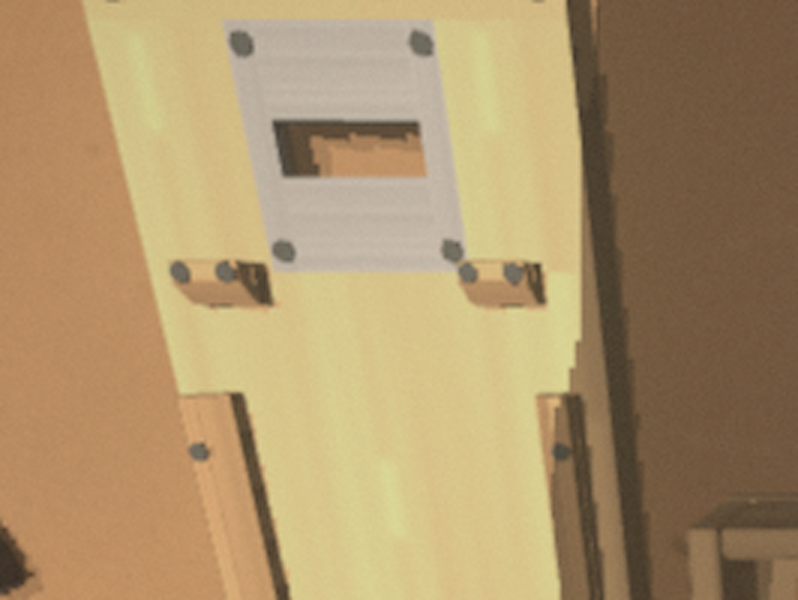

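Slot corners are at full-image pixels (92.3,40), (141,40), (143.3,59.3) and (95.7,59.3). I need the rear of the dock for the yaw.

```bash
python3 -c "
import cv2
i=cv2.imread('pics/w2f.png')[100:300,0:266];cv2.imwrite('pics/w2b.png',cv2.resize(i,None,fx=3,fy=3,interpolation=cv2.INTER_CUBIC))"
```

```text
(no output)
```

View pics/w2b.png

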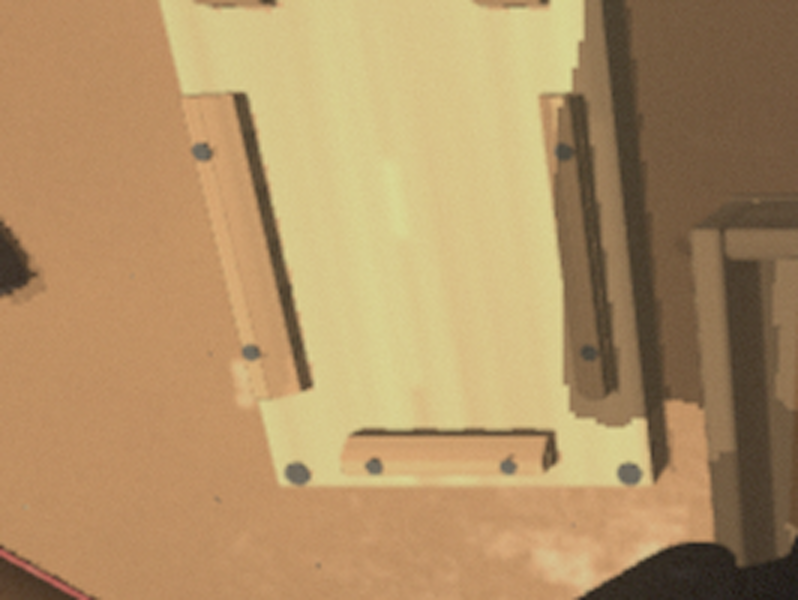

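Rear board corners are at full-image pixels (93.7,262.3) and (217.7,262).

Run:
```python
from h import *
p=dict(np.load("w2.npz"))
P=[[-122.5,-21.5,20],[-122.5,21.5,20],[-107.5,21.5,20],[-107.5,-21.5,20],[94,-68,20],[94,68,20]]
q,r=fit([(p,P,[[92.3,40],[141,40],[143.3,59.3],[95.7,59.3],[93.7,262.3],[217.7,262]])],[.555,-.221,.111]);print(q,r.round(1).tolist())
o=get_obs();R=Ro.from_quat(o["ee_rot"]).as_matrix();g=place(q,[[-30,0,0]])[0];g[2]=o["position"][2]
print(R.T@(g-o["position"])/.04,np.degrees(q[2]-np.arctan2(-R[0,1],R[1,1])))
```

```text
[ 0.55397706 -0.21828087  0.11658545] [[-0.5, 0.2], [0.0, 0.3], [0.6, -0.2], [-0.2, -0.2], [-0.2, -0.2], [0.4, 0.1]]
[ 1.08619277e+00 -4.33500157e+00 -2.39554715e-03] -0.03776887265699836
```

carry_out(
  commands=[
    [[0.02,-0.1,0,0,0,0],[0.05,-0.2,0,0,0,0],[0.07,-0.3,0,0,0,0],[0.1,-0.4,0,0,0,0],[0.12,-0.5,0,0,0,0],[0.13,-0.5,0,0,0,0],[0.13,-0.5,0,0,0,0],[0.12,-0.5,0,0,0,0],[0.1,-0.4,0,0,0,0],[0.1,-0.4,0,0,0,0],[0.07,-0.28,0,0,0,0],[0.05,-0.18,0,0,0,0],[0.02,-0.08,0,0,0,0],[0,0,0,0,0,0],[0,0,0,0,0,0]],
  ],
)

```text
clock: 7.53
position: [0.5243, -0.2223, 0.1592]
ee_rot: [-0.058, 0.998, 0.0, -0.0]
ft_force: [-0.2, 0.8, -5.1]
grip_width: 0.131
grasp_force: 58.6
```

Run:
```python
from h import *
o=get_obs();print(o["clock"],o["position"])
p=camera_params("wrist");np.savez("w3",**p);i=camera("wrist");cv2.imwrite("pics/w3f.png",i[:,:,::-1])
c=i[0:200,180:446,::-1]
cv2.imwrite("pics/w3.png",cv2.resize(c,None,fx=3,fy=3,interpolation=cv2.INTER_CUBIC))
```

```text
7.5333 [ 0.52426728 -0.22231769  0.15918115]
```

View pics/w3.png

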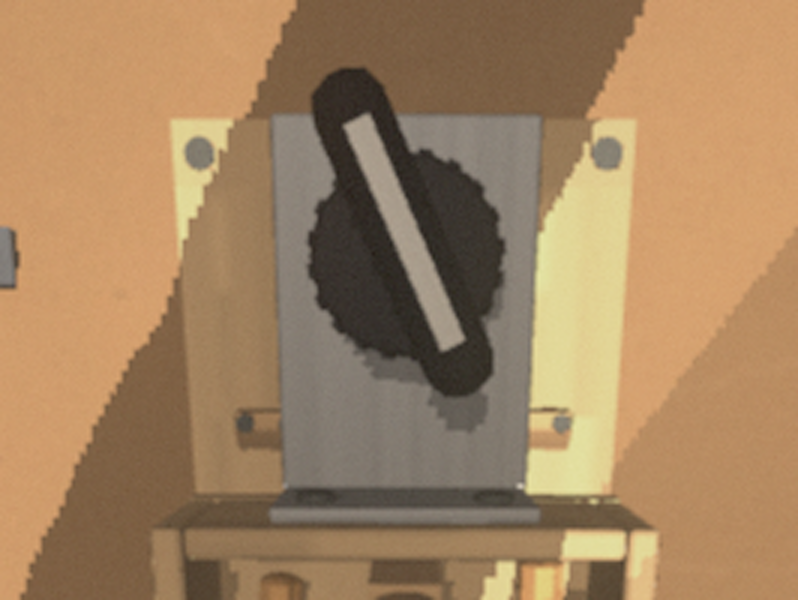

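Bracket end corners are at full-image pixels (270.3,38.3) and (360.3,38.3), and the tray rim's outer front corners at about (231.7,176) and (399,176). I'll fit the tote's pose in the hand.

Run:
```python
from h import *
p=dict(np.load("w3.npz"));o=get_obs();t=o["position"]
P=[[-142,-25,13],[-142,25,13],[-70,-46,38],[-70,46,38]];u=np.float64([[270.3,38.3],[360.3,38.3],[231.7,176],[399,176]])
f=lambda q:(proj(p,place(q[:3],P,q[3]))-u).ravel()
r=least_squares(f,[.553,-.22,.117,.112]);print(r.x,r.fun.round(1))
q=r.x
d=np.array([.55398,-.21828]);c,s=np.cos(.1166),np.sin(.1166);print("tote err in dock axes",np.array([[c,s],[-s,c]])@(q[:2]-d)*1000, np.degrees(q[2]-.11659))
# same-image check of the dock: front board corners
print(proj(p,place([.55398,-.21828,.11659],[[-166,-68,20],[-166,68,20]])))
R=Ro.from_quat(o["ee_rot"]).as_matrix();print(R.round(4).tolist(), ((t[:2]-q[:2])@np.array([[c,-s],[s,c]]))*1000)
```

```text
[ 0.55185899 -0.21869549  0.11711833  0.10945845] [-0.   0.5  0.   0.5 -0.8 -0.5  0.8 -0.5]
tote err in dock axes [-2.15494213 -0.16591458] 0.030271350276637334
[[237.23498971  39.99401569]
 [392.83667071  40.11997   ]]
[[-0.9932, -0.1168, -0.0], [-0.1168, 0.9932, 0.0006], [-0.0, 0.0006, -1.0]] [-27.70208947  -0.10138436]
```

Only 2 mm off along the dock axis, so I'll correct and lower.

carry_out(
  commands=[
    [[-0.05,0,0,0,0,0],[0,0,0.1,0,0,0],[0,0,0.2,0,0,0],[0,0,0.3,0,0,0],[0,0,0.3,0,0,0],[0,0,0.3,0,0,0],[0,0,0.25,0,0,0],[0,0,0.2,0,0,0],[0,0,0.15,0,0,0],[0,0,0.08,0,0,0],[0,0,0.07,0,0,0],[0,0,0.06,0,0,0],[0,0,0.05,0,0,0],[0,0,0,0,0,0],[0,0,0,0,0,0]],
  ],
)

```text
clock: 8.83
position: [0.5262, -0.2229, 0.0771]
ee_rot: [-0.058, 0.998, -0.0, 0.0]
ft_force: [0.9, -0.6, -4.4]
grip_width: 0.125
grasp_force: 58.6
```

carry_out(
  commands=[
    [[0,0,0.05,0,0,0],[0,0,0.05,0,0,0],[0,0,0.05,0,0,0],[0,0,0,0,0,0]],
  ],
)

```text
clock: 9.17
position: [0.5258, -0.2227, 0.0704]
ee_rot: [-0.058, 0.998, 0.0, -0.0]
ft_force: [-0.4, -0.9, -5.5]
grip_width: 0.126
grasp_force: 58.6
```

Already between the strips with no contact force; continue.

carry_out(
  commands=[
    [[0,0,0.04,0,0,0],[0,0,0.03,0,0,0],[0,0,0.03,0,0,0],[0,0,0,0,0,0]],
  ],
)

```text
clock: 9.5
position: [0.526, -0.2228, 0.0666]
ee_rot: [-0.058, 0.998, 0.0, -0.0]
ft_force: [0.4, 0.4, -6.4]
grip_width: 0.13
grasp_force: 58.6
```

carry_out(
  commands=[
    [[0,0,0.03,0,0,0],[0,0,0.02,0,0,0],[0,0,0,0,0,0]],
  ],
)

```text
clock: 9.75
position: [0.5261, -0.2229, 0.0665]
ee_rot: [-0.058, 0.998, 0.0, 0.0]
ft_force: [-8.0, 3.5, 12.8]
grip_width: 0.131
grasp_force: 61.4
```

The tote touches down at exactly the expected height. Release and rise.

carry_out(
  commands=[
    [[0,0,-0.02,0,0,0],[0,0,0,0,0,0],[0,0,0,0,0,0],[0,0,0,0,0,0],[0,0,0,0,0,0],[0,0,0,0,0,0],[0,0,0,0,0,0],[0,0,-0.3,0,0,0],[0,0,-0.6,0,0,0],[0,0,-0.6,0,0,0],[0,0,-0.6,0,0,0],[0,0,-0.6,0,0,0],[0,0,-0.3,0,0,0],[0,0,0,0,0,0],[0,0,0,0,0,0]],
  ],
  hand=-0.1,
)

```text
clock: 11.0
position: [0.5262, -0.2229, 0.1861]
ee_rot: [-0.058, 0.998, -0.0, 0.001]
ft_force: [-0.3, -0.0, -0.9]
grip_width: 0.548
grasp_force: 0.0
```

Run:
```python
from h import *
o=get_obs();print(o["clock"],o["position"],o["joint_pos"].round(2),o["grip_width"])
p=camera_params("wrist");np.savez("w4",**p);i=camera("wrist");cv2.imwrite("pics/w4f.png",i[:,:,::-1])
cv2.imwrite("pics/w4.png",cv2.resize(i[20:260,190:450,::-1],None,fx=2.5,fy=2.5,interpolation=cv2.INTER_CUBIC))
P=[[-70,-46,38],[-70,46,38],[70,-46,38],[70,46,38],[-142,-25,13],[-142,25,13]]
print(proj(p,place([.55398,-.21828,.11659],P,.02)).round(1).tolist())
print(proj(p,place([.55398,-.21828,.11659],P,.025)).round(1).tolist())
```

```text
11.0 [ 0.52620553 -0.22286803  0.18605757] [-0.05  0.25  0.44  1.69 -0.11  1.22  2.1 ] 0.5477015439480858
[[266.5, 150.0], [365.2, 150.0], [272.8, 281.6], [358.5, 281.5], [289.3, 69.7], [342.3, 69.7]]
[[265.6, 150.7], [366.1, 150.7], [272.1, 284.2], [359.2, 284.2], [288.8, 69.0], [342.8, 68.9]]
```

View pics/w4.png

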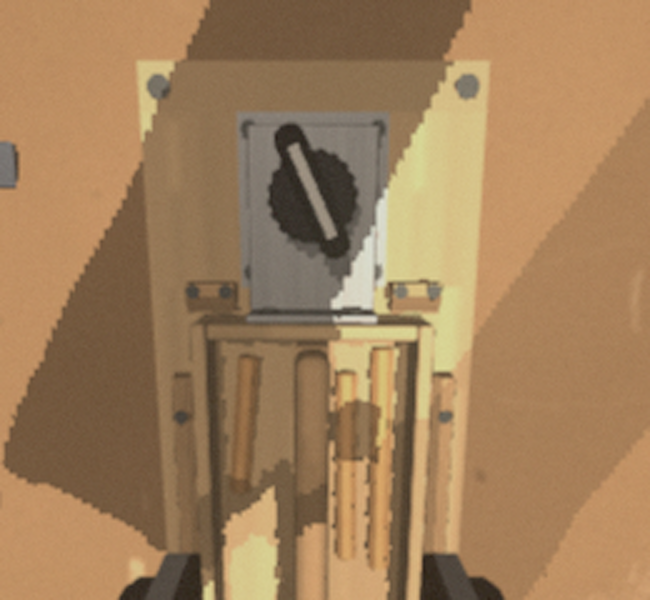

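The tote is home: the rim front corners at (266.8,148.8) and (363.2,148.8) match the prediction, and all three dowels are in the tray. The wing stripe runs from (307.2,78.8) to (323.2,116).

Run:
```python
from h import *
p=dict(np.load("w4.npz"));u=np.float64([[307.2,78.8],[323.2,116]])
C=-p["R"].T@p["t"];d=np.c_[(u-p["mtx"][:2,2])/p["mtx"][0,0],np.ones(2)]@p["R"];W=C+d*((.088-C[2])/d[:,2])[:,None]
print(W,W.mean(0));w=place([.55398,-.21828,.11659],[[-115,0,0]])[0];print("nominal",w)
v=W[1]-W[0];th=np.degrees(np.arctan2(v[1],v[0]));print("theta cw",90+np.degrees(.11659)-th)
o=get_obs();R=Ro.from_quat(o["ee_rot"]).as_matrix();w[2]=o["position"][2];print(R.T@(w-o["position"])/.04)
```

```text
[[ 0.42743077 -0.24009078  0.088     ]
 [ 0.45335429 -0.22435028  0.088     ]] [ 0.44039253 -0.23222053  0.088     ]
nominal [ 0.43976073 -0.23165749  0.        ]
theta cw 65.41441656256158
[2.16022969e+00 2.44726787e-02 1.47826408e-03]
```

The wing's measured axis agrees with nominal. Its angle is 65.4°, so I need to turn clockwise 155.4° (25.9 units) to stay in joint 7's range.

carry_out(
  commands=[
    [[0.3,0.02,0,0,0,0],[0.5,0,0,0,0,0],[0.5,0,0,0,0,0],[0.5,0,0,0,0,0],[0.36,0,0,0,0,0],[0,0,0,0,0,0.9],[0,0,0,0,0,0.9],[0,0,0,0,0,0.9],[0,0,0,0,0,0.9],[0,0,0,0,0,0.9],[0,0,0,0,0,0.9],[0,0,0,0,0,0.9],[0,0,0,0,0,0.9],[0,0,0,0,0,0.9],[0,0,0,0,0,0.9]],
  ],
)

```text
clock: 12.3
position: [0.4394, -0.2317, 0.1842]
ee_rot: [0.404, 0.915, -0.0, -0.001]
ft_force: [-0.7, 0.0, -0.5]
grip_width: 0.547
grasp_force: 0.0
```

carry_out(
  commands=[
    [[0,0,0,0,0,0.9],[0,0,0,0,0,0.9],[0,0,0,0,0,0.9],[0,0,0,0,0,0.9],[0,0,0,0,0,0.9],[0,0,0,0,0,0.9],[0,0,0,0,0,0.9],[0,0,0,0,0,0.9],[0,0,0,0,0,0.9],[0,0,0,0,0,0.9],[0,0,0,0,0,0.9],[0,0,0,0,0,0.9],[0,0,0,0,0,0.9],[0,0,0,0,0,0.9],[0,0,0,0,0,0.9],[0,0,0,0,0,0.9],[0,0,0,0,0,0.9],[0,0,0,0,0,0.9],[0,0,0,0,0,0],[0,0,0,0,0,0]],
  ],
)

```text
clock: 13.97
position: [0.4396, -0.2318, 0.1847]
ee_rot: [0.952, 0.306, -0.001, -0.0]
ft_force: [0.7, 0.9, -0.2]
grip_width: 0.557
grasp_force: 0.0
```

```bash
cat > w.py <<'E'
from h import *
o=get_obs();R=Ro.from_quat(o["ee_rot"]).as_matrix();w=np.array([.4400,-.2319,.066])
y=np.degrees(np.arctan2(R[1,1],R[0,1]));th=-(y-np.degrees(.11659))%180
print(o["clock"],o["position"],o["joint_pos"].round(2),"tilt",R[:,2].round(4),"wing theta this grasp fits",th,"to go",R.T@(w-o["position"])/.04,"F",o["ft_force"].round(1),"M",o["torque"].round(2),o["grip_width"],o["grasp_force"])
E
python3 w.py
```

```text
13.9667 [ 0.43959806 -0.23181264  0.18469527] [-0.15  0.08  0.58  1.88 -0.04  1.2  -0.51] tilt [-1.8e-03  4.0e-04 -1.0e+00] wing theta this grasp fits 61.078168245519116 to go [0.01054051 0.01151527 2.96735848] F [ 0.7  0.9 -0.2] M [-0.05  0.01  0.02] 0.5569434408398052 0.0
```

carry_out(
  commands=[
    [[0,0,0,0,0,0.72],[0,0,0.3,0,0,0],[0,0,0.5,0,0,0],[0,0,0.5,0,0,0],[0,0,0.5,0,0,0],[0,0,0.4,0,0,0],[0,0,0.3,0,0,0],[0,0,0.2,0,0,0],[0,0,0.15,0,0,0],[0,0,0.1,0,0,0],[0,0,0,0,0,0],[0,0,0,0,0,0]],
  ],
)

```text
clock: 14.97
position: [0.4403, -0.2322, 0.068]
ee_rot: [0.963, 0.268, 0.0, 0.0]
ft_force: [-0.7, -0.8, -0.5]
grip_width: 0.551
grasp_force: 0.0
```

carry_out(
  commands=[
    [[0,0,0,0,0,0],[0,0,0,0,0,0],[0,0,0,0,0,0],[0,0,0,0,0,0],[0,0,0,0,0,0],[0,0,0,0,0,0],[0,0,0,0,0,0]],
  ],
  hand=1,
  force=40,
)

```text
clock: 15.55
position: [0.4404, -0.2321, 0.0679]
ee_rot: [0.963, 0.268, 0.0, 0.0]
ft_force: [-0.2, 0.7, 3.0]
grip_width: 0.106
grasp_force: 42.8
```

```bash
python3 w.py
```

```text
15.55 [ 0.44040832 -0.23214999  0.06791337] [-0.11  0.24  0.57  2.   -0.16  0.95 -0.5 ] tilt [ 7.e-04 -1.e-04 -1.e+00] wing theta this grasp fits 65.56451292574977 to go [-0.00553446 -0.01064622  0.04782695] F [-0.2  0.7  3. ] M [-0.04 -0.13  0.05] 0.10620648158656584 42.764707803726196
```

Gripped. Now turn counterclockwise 65.5° to line up with the slot.

carry_out(
  commands=[
    [[0,0,0,0,0,-0.4],[0,0,0,0,0,-0.8],[0,0,0,0,0,-0.8],[0,0,0,0,0,-0.8],[0,0,0,0,0,-0.8],[0,0,0,0,0,-0.8],[0,0,0,0,0,-0.8],[0,0,0,0,0,-0.8],[0,0,0,0,0,-0.8],[0,0,0,0,0,-0.8],[0,0,0,0,0,-0.8],[0,0,0,0,0,-0.8],[0,0,0,0,0,-0.8],[0,0,0,0,0,-0.8],[0,0,0,0,0,-0.15],[0,0,0,0,0,0],[0,0,0,0,0,0]],
  ],
)

```text
clock: 16.97
position: [0.4399, -0.2319, 0.0676]
ee_rot: [0.665, 0.747, -0.0, -0.0]
ft_force: [-1.5, 1.8, 3.4]
grip_width: 0.105
grasp_force: 42.8
```

```bash
python3 w.py
```

```text
16.9667 [ 0.43986695 -0.23189561  0.06756042] [ 0.03  0.22  0.41  1.99 -0.11  0.95  0.6 ] tilt [-5.e-04  4.e-04 -1.e+00] wing theta this grasp fits 0.013745700230425761 to go [-0.00051399  0.00330898  0.03900875] F [-1.5  1.8  3.4] M [ 0.26  0.38 -0.01] 0.10515613507784627 42.779749631881714
```

carry_out(
  commands=[
    [[0,0,0.06,0,0,0],[0,0,0.06,0,0,0],[0,0,0.06,0,0,0],[0,0,0.06,0,0,0],[0,0,0,0,0,0],[0,0,0,0,0,0]],
  ],
)

```text
clock: 17.47
position: [0.44, -0.2319, 0.0578]
ee_rot: [0.664, 0.748, -0.0, -0.0]
ft_force: [-1.9, 2.6, 6.5]
grip_width: 0.109
grasp_force: 43.3
```

carry_out(
  commands=[
    [[0,0,0.04,0,0,0],[0,0,0.04,0,0,0],[0,0,0.02,0,0,0],[0,0,0,0,0,0],[0,0,0,0,0,0]],
  ],
)

```text
clock: 17.88
position: [0.44, -0.2319, 0.0541]
ee_rot: [0.664, 0.748, 0.0, -0.0]
ft_force: [-4.6, 1.7, 8.5]
grip_width: 0.104
grasp_force: 43.7
```

The bar is through the slot: 13.5 mm down at 8.5 N. Quarter turn clockwise.

carry_out(
  commands=[
    [[0,0,0,0,0,0.4],[0,0,0,0,0,0.8],[0,0,0,0,0,0.9],[0,0,0,0,0,0.9],[0,0,0,0,0,0.9],[0,0,0,0,0,0.9],[0,0,0,0,0,0.9],[0,0,0,0,0,0.9],[0,0,0,0,0,0.9],[0,0,0,0,0,0.9],[0,0,0,0,0,0.9],[0,0,0,0,0,0.9],[0,0,0,0,0,0.9],[0,0,0,0,0,0.9],[0,0,0,0,0,0.9],[0,0,0,0,0,0.9],[0,0,0,0,0,0.9],[0,0,0,0,0,0.4],[0,0,0,0,0,0],[0,0,0,0,0,0]],
  ],
)

```text
clock: 19.55
position: [0.4407, -0.2324, 0.0543]
ee_rot: [0.999, 0.054, 0.0, 0.0]
ft_force: [-2.0, 0.3, 7.1]
grip_width: 0.104
grasp_force: 43.4
```

```bash
python3 w.py
```

```text
19.55 [ 0.44065938 -0.23244029  0.0543368 ] [-0.18  0.27  0.65  2.01 -0.21  0.92 -0.89] tilt [ 1.e-03 -7.e-04 -1.e+00] wing theta this grasp fits 90.5213585209209 to go [-0.01466175 -0.01495584 -0.29160675] F [-2.   0.3  7.1] M [ 0.08  0.46 -0.05] 0.10392306451290538 43.43797981739044
```

carry_out(
  commands=[
    [[0,0,-0.04,0,0,0],[0,0,-0.03,0,0,0],[0,0,0,0,0,0]],
  ],
)

```text
clock: 19.8
position: [0.4406, -0.2325, 0.0572]
ee_rot: [0.999, 0.054, 0.001, 0.0]
ft_force: [-2.3, 0.4, 6.4]
grip_width: 0.105
grasp_force: 43.3
```

carry_out(
  commands=[
    [[0,0,0,0,0,0],[0,0,0,0,0,0],[0,0,0,0,0,0],[0,0,0,0,0,0],[0,0,0,0,0,0],[0,0,0,0,0,0],[0,0,0,0,0,0],[0,0,-0.3,0,0,0],[0,0,-0.6,0,0,0],[0,0,-0.6,0,0,0],[0,0,-0.6,0,0,0],[0,0,-0.6,0,0,0],[0,0,-0.6,0,0,0],[0.5,0,-0.3,0,0,0],[0.6,0,0,0,0,0],[0.6,0,0,0,0,0],[0.5,0,0,0,0,0],[0,0,0,0,0,0],[0,0,0,0,0,0]],
  ],
  hand=-0.1,
)

```text
clock: 21.38
position: [0.5279, -0.2224, 0.2013]
ee_rot: [0.999, 0.055, -0.0, 0.0]
ft_force: [-0.7, -0.6, -0.4]
grip_width: 0.551
grasp_force: 0.0
```

Run:
```python
from h import *
a=camera("wrist");s=camera("scene");d=camera("side")
f=lambda i,x,y,w,h:cv2.resize(i[y:y+h,x:x+w,::-1],(400,300),interpolation=cv2.INTER_CUBIC)
cv2.imwrite("pics/end.png",np.vstack([np.hstack([f(a,0,0,640,400),f(s,280,180,200,150)]),np.hstack([f(s,0,0,640,400),f(d,220,180,200,150)])]))
```

View pics/end.png

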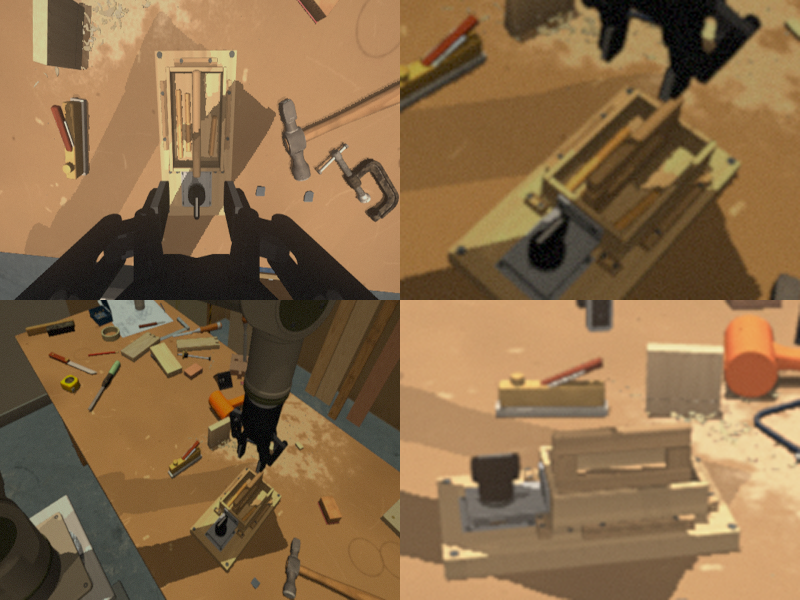

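The final views show the tote seated between the strips and the wing lying along the tote, down near the shelf (about (495,470) in the side crop). The dowels are inside, and the plane and block haven't moved.

```bash
python3 -c "
from workcell import *
print(hand_in())"
```

```text
the job is handed in; nothing more can be done
None
```

The tote is docked and its fastener is pushed in, turned a quarter clockwise and staying locked; the dowels are still in the tray, the plane and block were left where they stood, and I handed the job in at about 21.5 s (no verdict was returned).

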